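# Tip a power module out of its test nest and hang it on the spring balance

### The job

Tip the aluminium power module up in its snug test nest by pressing down the end that lies under the parked probe head, take it by its raised end and lay it flat in the pan of the spring balance. Lower it slowly and gently and keep hold until the swing arm has sunk under the module's whole weight and stands still, then let go without the pan dropping or springing up, and leave the other things on the bench where they are.

Things in the scene. Friction and masses are not known exactly. Their poses are not given: they have to be found in the camera images.
- module_center (a point): Centre of the power module: a plain aluminium brick 96 mm long (its x), 48 mm wide (its y), 24 mm high (its z), thin dark grooves across its top; 0.2 to 0.42 kg, evenly filled, mass not known beforehand. It starts level in the fixture's nest, its x along the fixture's x, its top flush with the rim.
- test_fixture: White nest block, fixed. Origin: on the table, under the centre of the resting module; x points along the nest, from its open end to the end under the probe head (sideways as seen from the robot), z up. Block x -76 to +84 mm, y +-50, rim at z 50. Pocket x -50 to +57, y +-26: 2 mm play beside the module. Pocket floor at z 26 only from x -50 to +3; beyond lies a well, floor at z 8, over which the module overhangs.
- step_edge (a point): Middle of the step in the pocket floor. Pressed 8 to 30 mm beyond it (+x), the module tips about this edge into the well, to about 24 degrees; past 14 it goes over and stays so by itself, its other end up to 18 mm above the rim, its sides free to grip. Its top swings 10 mm to +x: press forward and down along the tilted tool (straight down jams), lift off upward (dragging back rights it).
- head_edge (a point): Middle of the lower near edge of the fixed probe head (fixture axes), 115 mm above the rim. The head reaches from here 83 mm in +x, +-50 mm in y, 46 mm up (posts included), on two 14 mm posts 69 mm further in x at y +-40. It overhangs the end to press: reach in below it with the tool tilted 30 to 45 degrees, fingertips pointing to fixture +x, body leaning back to -x.
- pan_floor (a point): Centre of the upper face of the steel pan's floor; x points to the balance's post, z up. Inside 114 mm (x) by 144 mm (y), lip 6 mm high. The pan stays level and sinks straight down; unloaded its floor is 130 mm above the table. At x +70 mm a bracket, 20 mm wide, rises 64 mm above the floor to the parallel arm; the post stands at x +239 mm, 194 mm high.
- pan: The pan and its bracket, on the 150 mm spring-balanced swing arm; origin at the arm's upper pin in the bracket, 70 mm in x and 55 mm up from the pan floor's centre. It sinks about 13 mm per newton of load (stop at 75 mm); the module's own weight sinks it 26 to 58 mm. Lightly damped: a load let go too early drops and bounces, one pushed too low springs up.
- jar_center (a point): Bystander: small jar, 44 mm wide, 65 mm high; its centre. Leave alone.
- standoff: Bystander: upright brass standoff, 18 mm wide, 35 mm high; origin under it. Leave alone.
- screwdriver: Bystander: screwdriver, 170 mm, lying on the table, handle to its -x; origin on the table under its middle. Leave alone.
- small_module_center (a point): Bystander: a smaller module 60 x 34 x 16 mm lying on the table; its centre. Leave alone.
- spool_center (a point): Bystander: grey spool, 60 mm wide, 50 mm high; its centre. Leave alone.
Things that resemble listed ones, but are neither listed nor needed, are in the scene too. What is shaped like the part that bears module_center but green is not meant.

How it is judged:
On the way, in this order (a step that is already met when the one before it is completed fails the run):
1. the module is tipped up in its nest by more than 20 degrees (angle between module_center's own z axis and vertical above 0.35 rad and horizontal distance between module_center and test_fixture below 0.03 m and height (world z) of module_center below 0.06 m), for 0.2 s.
2. it is lifted out of the nest in the fingers (height (world z) of module_center above 0.085 m and contact force between the fingers and module above 1 N), for 0.2 s.
3. it stands in the pan, the arm has sunk under it and is still, with the fingers still holding it (x of module_center in the frame of pan_floor between -0.04 and 0.04 m and y of module_center in the frame of pan_floor between -0.05 and 0.05 m and z of module_center in the frame of pan_floor below 0.02 m and linear speed of pan below 0.01 m/s and height (world z) of pan_floor below 0.112 m and contact force between the fingers and module above 1 N), for 0.4 s.
At the end, for the whole second after the job is handed in: The module lies flat (within 5 degrees) on the pan floor inside the lip, its centre within 40 mm (x) and 50 mm (y) of the pan's centre, the pan sunk by 20 to 75 mm, and all of it at rest (x of module_center in the frame of pan_floor between -0.04 and 0.04 m and y of module_center in the frame of pan_floor between -0.05 and 0.05 m and z of module_center in the frame of pan_floor between 0.008 and 0.016 m and linear speed of pan below 0.01 m/s and angle between module_center's own z axis and vertical below 0.08 rad and height (world z) of pan_floor between 0.055 and 0.11 m and linear speed of module below 0.02 m/s); the robot touches nothing.
It fails at once if the pan drops or springs up faster than 8 cm/s (linear speed of pan above 0.08 m/s).
It fails at once if a bystander is moved by more than 30 mm (distance of any of jar_center, standoff, screwdriver, small_module_center, spool_center from where it was at the start of the episode above 0.03 m).
It also fails if it takes over 70 s, if anything falls off the work surface, if the arm or the gripper's body presses on something with over 40 N, if the wrist force passes 120 N, or if a joint passes its speed limit or range.

### The arm

A 7-joint arm with a two-finger parallel gripper is mounted at the origin on the work surface. World frame = base frame: x ahead of the robot, y to its left, z up, the work surface at z = 0. Lengths are in m, angles in rad, forces in N, time in s.
With the tool pointing down it reaches from about 0.4 to 0.85 m from the base axis. Payload 6.9 kg.
Tool frame: the origin (TCP) lies midway between the tips of the shut fingers; the grasp point (between the pads) lies behind it (ctrl.pinch_z is the z of the grasp point in the tool frame, in m); z points along the fingers, y is the line along which they close (so a half turn about z gives the same grasp; the last joint's range is limited). The gripper opens to 85 mm and grips with 20 to 120 N. Pads are 22 mm wide; open, the fingers measure 114 mm over their backs; the gripper's body (76 mm by 85 mm) begins 54 mm behind the grasp point. The pads swing forward as they close: fully open they stand 13 mm farther back than shut.
Start: joints at [-1.159, 0.507, -0.238, 1.5, 0.126, 1.149, -0.155], TCP at [0.189, 0.596, 0.231] pointing down, gripper open.
Joint ranges: [-3.08, 3.08], [-0.24, 2.05], [-1.43, 1.35], [0, 2.5], [-1.52, 4.66], [0.17, 1.96], [-2.89, 2.89]. Speed limits (rad/s): [2.39, 2.39, 3.14, 3.14, 3.14, 3.14, 3.14].

### API

Orientations are given as a unit quaternion [w, x, y, z].
In Python, from station import ctrl, get_state, vision, ticket, models gives the robot as it stands. Calls block until the motion is done:
- ctrl.movep(position, orientation): joint-space move of the TCP to a pose.
- ctrl.movel(position, frame=None, max_speed=0.15): straight line of the TCP; frame=None keeps the orientation; max_speed is the mean speed in m/s.
- ctrl.set_joints(angles): joint-space move.
- ctrl.ungrasp() and ctrl.close_gripper(force=None): open the fingers fully, or close them until they stop; force is the grip in N (None keeps the last).
- ctrl.pause(seconds).
- ctrl.ik(position, orientation): joint angles nearest the present ones, or None.
- get_state(): the state.
- vision.grab_frame(name): name is "side" or "top"; returns (picture, depth): 420x560x3 uint8, blue, green, red; 420x560 float32, m along the optical axis (not along the pixel's ray), 0 where there is no reading.
- vision.camera_info(name): a dict with "mtx" (3x3 intrinsics, pixels), "R" (3x3) and "t" (3): a world point X has camera coordinates R X + t. Camera axes: x right, y down, z forward; pixel columns grow to the right and rows downward; lengths in m; the calibration is good to about 2 mm. A picture is of the moment at which its call begins. camera_info takes no time and is no camera call.
A pose or a line that the arm cannot do raises ctrl.Unreachable and nothing moves.
- ticket.close_job(): hands the job in; it is judged then, once.
Trained networks look in the newest picture that a camera, given by its name, has taken for a name from the list of things; names that differ only in an ending like _2 or _b are one class to them, and where a whole thing is asked for, a point or a joint stands for the part that bears it (a point fixed in the world has none). Each returns a list of dicts, best first, with "p" (0 to 1); they miss things now and then, are a little off and sometimes report something else, mostly with a low value. They report only what shows in the picture. A call takes as long as a camera call. They do not tell look-alikes from the thing itself.
- models.recognise(camera, target): "point" ([column, row] in pixels, amid what is visible of it).
- models.masks_of(camera, target): "mask" (420x560 bool, what is visible of it) and "point" ([column, row] in pixels, amid what is visible of it).
The state is a dict: "time": time; "qpos": joint angles; "qd": joint speeds; "tau": joint torques, N m; "tcp_pos": TCP position; "eef_rot": TCP orientation; "contact_force": force on the tool from outside, world axes, zero at the start; "wrist_torque": the same for the moment, N m; "width": finger opening in m; "gripper_force": force on a finger pad.
Only numpy, scipy, OpenCV 4.12 (cv2) and the standard library are available. Lean on these libraries where they do the work, as an engineer would, in place of code of your own. Each camera call takes 0.05 s, during which the arm holds its last target. There are 200 camera calls.

## Working session

There is one attempt and no reset: what is moved stays moved. The work goes in short steps, each a Python script; the robot and the scene stay as the last script left them, time stands still between calls to the robot, and variables do not carry over. Pictures are saved under pics/ and viewed, at most 10 in all, crops included, and the job is handed in when it is done.

```bash
ls; mkdir -p pics; cat > h.py <<'E'
import numpy as np, cv2
from station import ctrl, get_state, vision, ticket, models
def back(cam, depth, mask=None):
    c=vision.camera_info(cam); K=np.array(c["mtx"]);R=np.array(c["R"]);t=np.array(c["t"])
    v,u=np.nonzero(mask if mask is not None else depth>0); d=depth[v,u]; k=d>0; u,v,d=u[k],v[k],d[k]
    P=np.stack([(u-K[0,2])/K[0,0]*d,(v-K[1,2])/K[1,1]*d,d],1)
    return (P-t)@R, np.stack([u,v],1)
E
python3 - <<'E'
from h import *
for c in ("top","side"):
    im,d=vision.grab_frame(c); cv2.imwrite(f"pics/{c}0.png",im); np.save(f"{c}0.npy",d)
    i=vision.camera_info(c); print(c,(-np.array(i["R"]).T@i["t"]).round(3),np.array(i["R"]).round(2).tolist(),i["mtx"][0][0])
    for n in ("module_center","test_fixture","step_edge","head_edge","pan_floor","pan","jar_center","standoff","screwdriver","small_module_center","spool_center"):
        for m in models.masks_of(c,n)[:3]:
            if m["p"]<.2: continue
            P,_=back(c,d,m["mask"])
            print(n,round(m["p"],2),np.round(m["point"]).tolist(),len(P),np.median(P,0).round(3) if len(P) else'', np.percentile(P,[2,98],axis=0).round(3).tolist() if len(P) else '')
E
```

```text
pics
top [ 0.381 -0.049  1.469] [[0.03, -1.0, 0.0], [-0.99, -0.03, -0.1], [0.1, -0.0, -1.0]] 501.4481776024696
module_center 0.87 [196.0, 268.0] 571 [0.349 0.186 0.023] [[0.312, 0.144, 0.01], [0.388, 0.229, 0.03]]
module_center 0.86 [188.0, 159.0] 604 [0.66  0.23  0.023] [[0.635, 0.183, 0.001], [0.688, 0.279, 0.029]]
module_center 0.84 [193.0, 210.0] 376 [0.503 0.191 0.049] [[0.48, 0.16, 0.043], [0.527, 0.225, 0.055]]
test_fixture 0.71 [176.0, 212.0] 2365 [0.49  0.224 0.178] [[0.44, 0.129, 0.007], [0.555, 0.289, 0.21]]
step_edge 0.68 [177.0, 216.0] 2508 [0.489 0.223 0.175] [[0.438, 0.129, -0.002], [0.559, 0.291, 0.21]]
head_edge 0.85 [172.0, 213.0] 2316 [0.49  0.224 0.178] [[0.438, 0.129, 0.02], [0.554, 0.286, 0.21]]
pan_floor 0.91 [353.0, 208.0] 2572 [ 0.516 -0.246  0.13 ] [[0.456, -0.317, 0.123], [0.58, -0.172, 0.141]]
pan 0.84 [351.0, 207.0] 2646 [ 0.517 -0.246  0.13 ] [[0.456, -0.318, 0.122], [0.585, -0.172, 0.143]]
jar_center 0.61 [260.0, 167.0] 209 [0.638 0.005 0.063] [[0.623, -0.014, 0.014], [0.66, 0.023, 0.07]]
screwdriver 0.62 [272.0, 233.0] 305 [ 0.455 -0.033  0.021] [[0.41
[... 1358 characters left out ...]
-0.246  0.131] [[0.457, -0.315, 0.128], [0.582, -0.167, 0.166]]
jar_center 0.94 [312.0, 213.0] 431 [ 0.643 -0.003  0.045] [[0.625, -0.014, 0.002], [0.668, 0.025, 0.069]]
standoff 0.54 [336.0, 216.0] 330 [ 0.705 -0.006  0.017] [[0.677, -0.022, 0.002], [0.737, 0.015, 0.021]]
standoff 0.52 [249.0, 219.0] 74 [0.487 0.032 0.03 ] [[0.48, 0.028, 0.007], [0.495, 0.044, 0.038]]
screwdriver 0.83 [243.0, 246.0] 379 [ 0.456 -0.035  0.023] [[0.414, -0.044, 0.01], [0.555, -0.023, 0.029]]
small_module_center 0.61 [336.0, 217.0] 351 [ 0.706 -0.006  0.016] [[0.677, -0.022, -0.0], [0.743, 0.027, 0.021]]
spool_center 0.96 [274.0, 412.0] 521 [ 0.427 -0.439  0.051] [[0.398, -0.457, 0.048], [0.451, -0.42, 0.054]]
```

```bash
python3 - <<'E'
import cv2,numpy as np
t=cv2.imread("pics/top0.png");s=cv2.imread("pics/side0.png")
cv2.imwrite("pics/a.png",np.hstack([cv2.resize(t[110:340,110:460],None,fx=1.14,fy=1.14),cv2.resize(s[60:290,100:450],None,fx=1.14,fy=1.14)]))
E
python3 - <<'E'
from h import *
# rim / head / module edges
for c in("top","side"):
    d=np.load(f"{c}0.npy");im=cv2.imread(f"pics/{c}0.png")
    P,uv=back(c,d); col=im[uv[:,1],uv[:,0]].astype(int)
    r=(abs(P[:,0]-.49)<.12)&(abs(P[:,1]-.2)<.15)
    for nm,lo,hi in(("rim",.045,.058),("head",.195,.22)):
        k=r&(P[:,2]>lo)&(P[:,2]<hi)
        Q=P[k]; print(c,nm,len(Q),np.median(Q[:,2]).round(4),cv2.minAreaRect(Q[:,:2].astype(np.float32)), np.percentile(Q,[1,99],axis=0).round(3).tolist())
    r=(abs(P[:,0]-.516)<.11)&(abs(P[:,1]+.246)<.12)&(P[:,2]>.11)&(P[:,2]<.15)
    Q=P[r];print(c,"pan",len(Q),cv2.minAreaRect(Q[:,:2].astype(np.float32)),np.median(Q[:,2]))
    r=(P[:,2]>.15)&(P[:,1]<0)&(P[:,0]>.3)
    Q=P[r];print("tall",np.percentile(Q,[1,50,99],axis=0).round(3).tolist())
E
```

```text
top rim 1166 0.0498 ((0.49894919991493225, 0.20942896604537964), (0.09984175860881805, 0.16003799438476562), 13.193885803222656) [[0.439, 0.128, 0.045], [0.559, 0.26, 0.057]]
top head 1052 0.2026 ((0.48867398500442505, 0.2522695064544678), (0.09761275351047516, 0.0728229433298111), 12.645844459533691) [[0.439, 0.212, 0.196], [0.536, 0.291, 0.214]]
top pan 2573 ((0.5386650562286377, -0.2463531792163849), (0.1506296843290329, 0.16953513026237488), 84.38819885253906) 0.1295691057206419
tall [[0.301, -0.775, 0.152], [0.374, -0.715, 0.185], [0.762, -0.245, 0.196]]
side rim 1544 0.0511 ((0.5011898279190063, 0.21297143399715424), (0.10272818058729172, 0.16658027470111847), 13.456064224243164) [[0.442, 0.128, 0.046], [0.562, 0.29, 0.056]]
side head 789 0.2044 ((0.4920068681240082, 0.25504904985427856), (0.09996919333934784, 0.07503960281610489), 13.711434364318848) [[0.441, 0.213, 0.196], [0.539, 0.293, 0.214]]
side pan 4174 ((0.5411317944526672, -0.2425648272037506), (0.15272031724452972, 0.17098559439182281), 84.64645385742188) 0.13146129448794402
tall [[0.581, -0.283, 0.151], [0.721, -0.259, 0.175], [0.767, -0.24, 0.197]]
```

View pics/a.png

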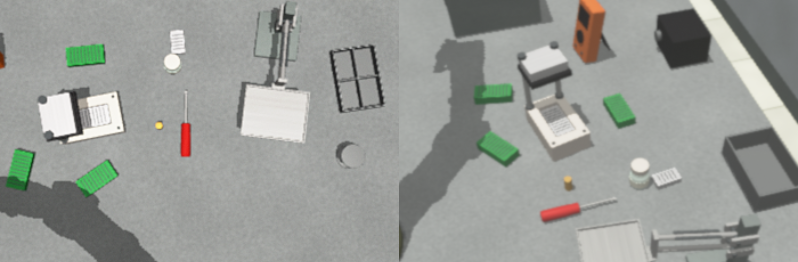

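The composite shows the white nest with its probe head at about (80,115) in the left (top) half. The pan is at (275,112) there, and the green look-alikes lie around it. The real module is the white-grey grooved one in the nest. The fixture's x points to about +y, turned by 13°, and the sizes match: block 100 x 160 mm, rim at z = 0.050.

```bash
cat >> h.py <<'E'
from scipy.spatial.transform import Rotation as Rot
A=np.radians(13.3); O=np.array([.5005,.2065,0]); FX=np.array([-np.sin(A),np.cos(A),0]); FY=np.array([-np.cos(A),-np.sin(A),0]); UZ=np.array([0,0,1.])
PO=np.array([.517,-.246,.130])
def F(x,z,y=0): return O+FX*x/1e3+FY*y/1e3+UZ*z/1e3     # fixture mm -> world
def tool(lean,fx=FX,flip=1):   # tips toward +fx, body leaning back
    a=np.radians(lean); z=fx*np.sin(a)-UZ*np.cos(a); y=flip*np.cross(UZ,fx); x=np.cross(y,z)
    q=Rot.from_matrix(np.stack([x,y,z],1)).as_quat(); return np.array([q[3],q[0],q[1],q[2]])
def pandir(deg): a=np.radians(deg); return np.array([np.cos(a),np.sin(a),0])
def stat(): 
    s=get_state(); print("t",round(s["time"],2),"tcp",np.round(s["tcp_pos"],4),"F",np.round(s["contact_force"],2),"w",round(s["width"],4),"gf",np.round(s["gripper_force"],1)); return s
E
python3 - <<'E'
from h import *
stat(); print(ctrl.pinch_z)
for f in(1,-1):
  for n,p,q in(("pre",F(-60,160),tool(40,flip=f)),("press",F(29,57),tool(40,flip=f)),("grasp",F(-26,52),tool(15,flip=f)),
     ("lift",F(-80,200),tool(15,flip=f)),("panA",PO+[-.01,-.02,.02],tool(39,pandir(84.5),f)),("panA_low",PO+[-.01,-.02,-.04],tool(39,pandir(84.5),f)),("panA_hi",PO+[-.01,-.02,.15],tool(39,pandir(84.5),f)),
     ("panB_low",PO+[-.01,.02,-.04],tool(39,pandir(-95.5),f)),("panB_hi",PO+[-.01,.02,.15],tool(39,pandir(-95.5),f)),
     ("up",np.array([.19,.596,.4]),np.array([0,1,0,0.])),("over",np.array([.45,0.05,.4]),tool(0,flip=f))):
    j=ctrl.ik(p,q); print(f,n,None if j is None else np.round(j,2))
# head edge along FX using both clouds
for c in("top","side"):
    P,_=back(c,np.load(f"{c}0.npy")); r=P-O; x=r@FX*1e3;y=r@FY*1e3
    k=(abs(y)<45)&(x>-40)&(x<130)&(P[:,2]>.19)&(P[:,2]<.215); print(c,np.percentile(x[k],[1,3,97,99]).round(1),np.percentile(y[k],[1,99]).round(1),np.percentile(P[k,2],[5,95]).round(3))
    k=(x>-90)&(x<0)&(P[:,2]>.043)&(P[:,2]<.058)&(abs(y)<70); print(np.percentile(y[k],[1,99]).round(1),np.percentile(x[k],1).round(1),np.median(P[k,2]))
E
```

```text
t 1.2 tcp [0.1888 0.5958 0.2313] F [-0.43  0.63 -0.11] w 0.0854 gf 0.0
-0.0187
1 pre [-0.52  0.9   1.15  1.84 -1.16  1.74 -1.86]
1 press [-0.67  1.08  1.15  1.98 -1.38  1.71 -1.77]
1 grasp [ 0.33  0.75 -0.88  1.96  0.49  0.66  2.6 ]
1 lift [-0.78  0.67  1.15  1.8  -0.86  1.34 -2.25]
1 panA [ 0.24  1.04  1.15  1.51 -1.07  1.92 -1.7 ]
1 panA_low [ 0.24  1.13  1.15  1.55 -1.13  1.88 -1.63]
1 panA_hi [ 0.31  0.8   0.95  1.36 -0.91  1.94 -1.97]
1 panB_low [-0.39  0.72  0.54  2.01  0.6   0.62 -0.57]
1 panB_hi [-0.42  0.43  0.55  1.81  0.54  1.03 -0.3 ]
1 up [-1.55  0.46  0.47  1.16 -0.2   1.56 -2.7 ]
1 over [-1.04  0.25  1.15  1.6  -0.23  1.44 -2.78]
-1 pre [ 0.16  0.59 -0.11  1.84 -0.7   1.07  0.75]
-1 press [ 0.21  0.76 -0.44  1.97 -0.68  0.67  0.69]
-1 grasp [-0.2   0.6  -0.03  1.96 -0.43  0.62  0.37]
-1 lift [-0.21  0.42  0.13  1.79 -0.37  1.01  0.36]
-1 panA [ 0.39  0.86  0.72  1.51 -0.87  1.65  1.24]
-1 panA_low [ 0.46  0.89  0.56  1.55 -0.84  1.51  1.24]
-1 panA_hi [ 0.31  0.8   0.95  1.36 -0.91  1.94  1.17]
-1 panB_low [ 0.14  0.66 -0.28  2.    1.06  1.02  2.12]
-1 panB_hi [ 0.19  0.4  -0.34  1.8   0.83  1.29  2.53]
-1 up [-1.55  0.46  0.47  1.16 -0.2   1.56 -2.7 ]
-1 over [-0.49  0.14  0.38  1.6  -0.05  1.42  0.13]
top [11.3 12.1 80.4 82.3] [-44.   44.1] [0.198 0.209]
[-48.3  49.9] -76.4 0.04950949239642916
side [12.4 13.1 82.1 84.4] [-44.2  44. ] [0.194 0.211]
[-50.9  47.8] -76.0 0.0509486945665094
```

```bash
cat > press.py <<'E'
from h import *
ctrl.close_gripper()
ctrl.movel([.19,.596,.40],max_speed=.3)
ctrl.movep([.45,0.0,.40],tool(0,flip=-1))
L=40; l=np.radians(L); q=tool(L,flip=-1); ax=np.array([np.sin(l),-np.cos(l)])
off=11*np.array([np.cos(l),np.sin(l)])
def at(s,th): # tcp (x,z) for contact point s on the module turned by th
    c,n=np.cos(th),np.sin(th); return np.array([3,26])+[s*c+24*n,-s*n+24*c]+off
p0=at(18,0)
ctrl.movep(F(*(p0-ax*120)),q); stat()
ctrl.movel(F(*(p0-ax*5)),max_speed=.15); stat()
for th in range(0,29,4):
    ctrl.movel(F(*at(18,np.radians(th))),max_speed=.03); s=stat()
    if np.linalg.norm(s["contact_force"])>25: print("stop");break
E
python3 press.py; python3 - <<'E'
from h import *
im,d=vision.grab_frame("side"); np.save("side1.npy",d); cv2.imwrite("pics/p1.png",cv2.resize(im[70:230,160:340],None,fx=3.5,fy=3.5))
E
```

```text
t 6.15 tcp [0.5118 0.1603 0.1498] F [-0.35 -0.06  0.38] w -0.0002 gf 0.0
t 7.07 tcp [0.4952 0.2314 0.0615] F [-0.46 -0.44  0.38] w 0.0 gf 0.0
t 7.38 tcp [0.4938 0.235  0.0572] F [0.4  0.84 0.55] w -0.0001 gf 0.0
t 7.63 tcp [0.4933 0.2368 0.0557] F [-0.58  0.59  0.59] w 0.0 gf 0.0
t 7.88 tcp [0.4929 0.2384 0.0543] F [ 0.06 -0.39  0.07] w -0.0002 gf 0.3
t 8.13 tcp [0.4926 0.2397 0.0527] F [-0.34 -0.85  1.38] w 0.0001 gf 0.6
t 8.38 tcp [0.4923 0.2409 0.051 ] F [ 0.09 -0.12  0.7 ] w 0.0004 gf 0.0
t 8.63 tcp [0.492  0.2421 0.0493] F [ 0.68 -0.03 -0.74] w 0.0001 gf 0.0
t 8.88 tcp [0.4917 0.2432 0.0476] F [-0.17  0.64 -0.23] w -0.0002 gf 0.0
t 9.13 tcp [0.4918 0.2444 0.0463] F [ 1.31 -1.07  4.71] w 0.0003 gf 1.8
```

View pics/p1.png

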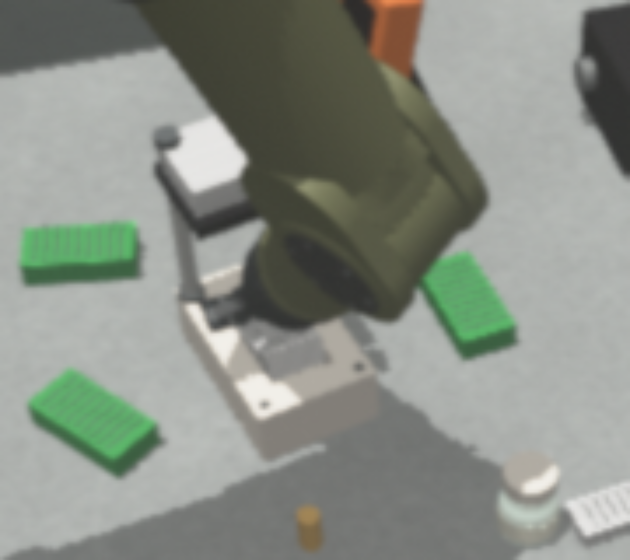

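The nest is mostly hidden by the wrist. The near end of the module at about (290,350) shows its end face raised, and the 5 N of contact fits it having reached its stop. I'll lift off and check.

```bash
cat > look.py <<'E'
from h import *
p=np.array(get_state()["tcp_pos"]); l=np.radians(40)
ctrl.movel(p+[0,0,.012],max_speed=.04)
ctrl.movel(p+[0,0,.012]-.14*(FX*np.sin(l)-UZ*np.cos(l)),max_speed=.2)
ctrl.movep([.50,-.08,.33],tool(15,flip=-1)); ctrl.ungrasp(); stat()
out=[]
for c in("top","side"):
    im,d=vision.grab_frame(c); np.save(f"{c}2.npy",d); out.append(im)
    P,uv=back(c,d); r=P-O; x=r@FX*1e3;y=r@FY*1e3;z=P[:,2]*1e3
    k=(abs(y)<20)&(x>-46)&(x<25)&(z<90)&(z>15)
    for a in range(-46,25,5):
        m=k&(x>=a)&(x<a+5)
        if m.sum()>3: print(c,a,m.sum(),np.percentile(z[m],[10,50,90]).round(1))
    m=k&(x>-36)&(x<0); print(c,"slope deg",np.degrees(np.arctan(np.polyfit(x[m],z[m],1))),)
    m=(abs(x+20)<12)&(z>54)&(z<75); print("y range",np.percentile(y[m],[2,98]).round(1),m.sum())
cv2.imwrite("pics/p2.png",np.hstack([cv2.resize(out[0][160:260,120:260],(420,300)),cv2.resize(out[1][80:220,170:310],(380,300)) ]))
E
python3 look.py
```

```text
t 12.38 tcp [ 0.5    -0.08    0.3301] F [-0.25  0.49 -0.57] w 0.085 gf 0.0
top -46 43 [20.6 26.9 50.8]
top -41 33 [51.9 59.8 64.9]
top -36 26 [63.2 66.4 70.5]
top -31 24 [60.5 64.4 67.9]
top -26 22 [58.5 62.2 64.4]
top -21 24 [56.4 60.4 62.5]
top -16 21 [55.  58.6 61.3]
top -11 23 [51.6 55.6 59. ]
top -6 25 [49.6 54.3 57.3]
top -1 20 [49.3 50.8 55.6]
top 4 24 [46.6 48.9 52.8]
top 9 24 [43.5 47.2 52. ]
top 14 23 [41.7 45.9 49. ]
top 19 21 [41.2 42.6 45.3]
top slope deg [-23.09067818  88.90306529]
y range [-23.4  35.3] 137
side -46 5 [50.2 51.  54.2]
side -41 49 [47.3 53.3 59.4]
side -36 39 [53.4 62.9 69.3]
side -31 6 [30.9 66.5 68.7]
side -26 16 [25.8 27.2 66. ]
side -21 8 [62.2 63.7 66.5]
side -11 5 [59.8 60.8 61.5]
side slope deg [-11.21945615  88.90121246]
y range [-1163.2    39.9] 80
```

View pics/p2.png

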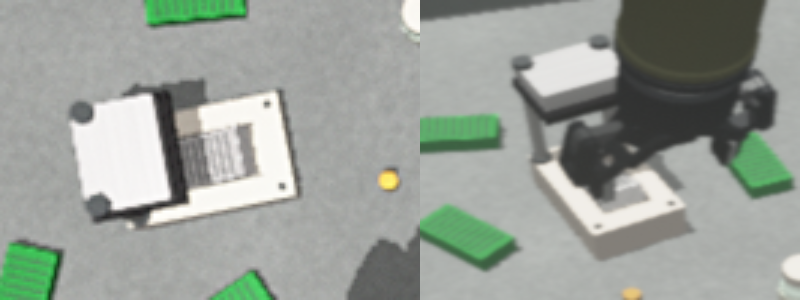

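Both views show the module tipped at about 24° with its raised end at x = -35, z = 68, as predicted. Now the grasp.

```bash
cat >> h.py <<'E'
def favg(n=40,dt=.01):
    f=[]
    for _ in range(n): f.append(get_state()["contact_force"]); ctrl.pause(dt)
    f=np.array(f); return f.mean(0), f.std(0)/n**.5
E
cat > grasp.py <<'E'
from h import *
q=tool(15,flip=-1); l=np.radians(15); ax=np.array([np.sin(l),-np.cos(l)]); p=np.array([-27,51.5])
ctrl.movep(F(*(p-ax*110)),q); print("bias15",favg())
ctrl.movel(F(*(p-ax*10)),max_speed=.15)
ctrl.movel(F(*p),max_speed=.04); stat()
ctrl.close_gripper(60); ctrl.pause(.2); stat()
ctrl.movel(F(-27,62),max_speed=.04); stat()
for d in(20,50,80): ctrl.movel(F(-27-.5*d,62+d),max_speed=.1); stat()
print("loaded",favg())
im,d=vision.grab_frame("side"); cv2.imwrite("pics/p3.png",cv2.resize(im[40:260,150:390],None,fx=2.5,fy=2.5)); np.save("side3.npy",d)
im,d=vision.grab_frame("top");np.save("top3.npy",d);cv2.imwrite("pics/t3.png",im)
E
python3 grasp.py
```

```text
bias15 (array([ 0.04818959, -0.06442278, -0.02576573]), array([0.06563977, 0.07803866, 0.07027029]))
t 15.14 tcp [0.5066 0.1802 0.0514] F [ 0.66 -0.8   0.13] w 0.0852 gf 0.0
t 15.78 tcp [0.5068 0.1803 0.0516] F [-0.02 -0.01  2.19] w 0.046 gf 64.4
t 16.19 tcp [0.5067 0.1801 0.0621] F [-0.25  0.13 -2.46] w 0.0462 gf 64.0
t 16.57 tcp [0.5092 0.1703 0.0822] F [-0.08  0.06 -3.12] w 0.0461 gf 64.0
t 17.05 tcp [0.5122 0.1562 0.1118] F [-0.67 -0.57 -3.34] w 0.0461 gf 64.0
t 17.53 tcp [0.5156 0.1416 0.1417] F [ 0.15 -0.55 -4.03] w 0.0461 gf 64.0
loaded (array([ 0.0780828 ,  0.2110995 , -3.18976285]), array([0.07695041, 0.07664526, 0.07992908]))
```

View pics/p3.png

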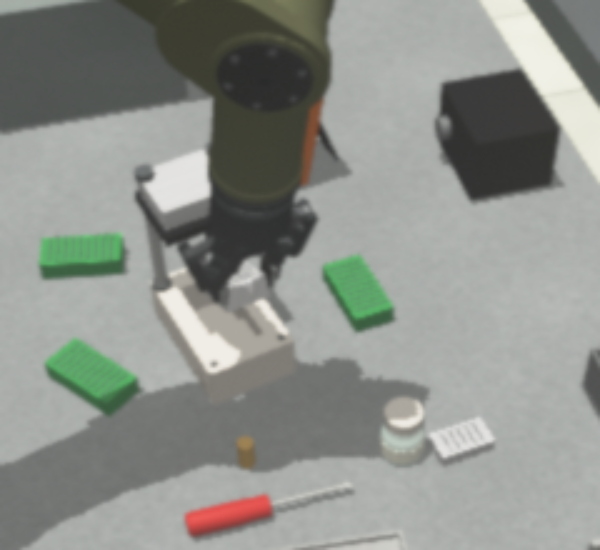

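The module is held clear of the nest, with the grooved end visible at (240,285). Its weight is about 3.2 N, so I expect a sink of about 41 mm. Next I level it above the pan and measure its pitch.

```bash
cat > hover.py <<'E'
from h import *
p=np.array(get_state()["tcp_pos"])
ctrl.movel(p-FX*.09+[0,0,.07],max_speed=.25)
PY=pandir(84.5); PX=pandir(-5.5)
def tgt(h): return PO+PX*-.003-PY*.0347+UZ*(.011+h)
q=tool(39,PY,-1)
ctrl.movep(tgt(.06),q); stat(); print(favg())
c0=tgt(.06)+PY*.0347+UZ*.001
for c in("top","side"):
    im,d=vision.grab_frame(c); np.save(f"{c}4.npy",d); cv2.imwrite(f"pics/{c}4.png",im)
    P,uv=back(c,d); r=P-c0; x=r@PY*1e3;y=-r@PX*1e3;z=r[:,2]*1e3
    k=(abs(y)<21)&(x>-10)&(x<45)&(abs(z)<30)
    for a in range(-10,56,6):
        m=(abs(y)<21)&(x>=a)&(x<a+6)&(abs(z)<35)
        if m.sum()>3: print(c,a,m.sum(),np.percentile(z[m],[10,50,90]).round(1),np.percentile(y[m],[3,97]).round(1))
    m=k&(z>0)
    if m.sum()>10: print(c,"slope",np.degrees(np.arctan(np.polyfit(x[m],z[m],1)[0])))
    m=(abs(x-25)<18)&(z>4)&(z<25); print("roll slope",np.degrees(np.arctan(np.polyfit(y[m],z[m],1)[0])),np.percentile(y[m],[2,98]))
    m=(abs(z-12)<10)&(abs(y)<20)&(x>-80)&(x<80); print("x max",np.percentile(x[m],[1,99]))
im=cv2.imread("pics/side4.png"); t=cv2.imread("pics/top4.png")
cv2.imwrite("pics/p4.png",np.hstack([cv2.resize(t[120:300,270:430],(355,400)),cv2.resize(im[170:370,190:400],(420,400))]))
E
python3 hover.py
```

```text
t 19.87 tcp [ 0.512  -0.2779  0.2012] F [ 0.65  0.68 -3.  ] w 0.046 gf 64.1
(array([ 0.28858259,  0.18636635, -3.17066567]), array([0.08399866, 0.07267594, 0.06784755]))
top -10 41 [ 7.8 10.9 13.2] [-19.6  20.6]
top -4 38 [ 8.8 10.4 14.1] [-19.8  18.4]
top 2 35 [ 8.1 11.3 14.3] [-18.1  18.7]
top 8 45 [ 7.5 10.6 13.5] [-19.7  20. ]
top 14 38 [ 7.  10.1 13.8] [-19.9  20.3]
top 20 39 [ 8.6 11.3 14.3] [-18.9  18.7]
top 26 39 [ 7.6 10.8 14.5] [-18.3  19.7]
top 32 41 [ 7.9 11.1 13.7] [-20.6  20.5]
top 38 39 [ 7.7 11.3 14.1] [-18.9  19. ]
top 44 49 [-2.4  9.2 13.8] [-19.2  18.7]
top slope 0.3016169818665359
roll slope 0.21960772329144865 [-23.37028328  23.08909441]
x max [-45.75707026  48.41952681]Traceback (most recent call last):
  File "hover.py", line 18, in <module>
    m=(abs(x-25)<18)&(z>4)&(z<25); print("roll slope",np.degrees(np.arctan(np.polyfit(y[m],z[m],1)[0])),np.percentile(y[m],[2,98]))
                                                                           ~~~~~~~~~~^^^^^^^^^^^^^
    raise TypeError("expected non-empty vector for x")
TypeError: expected non-empty vector for x
```

The module is level to 0.3° and centred. Lowering it slowly now.

```bash
cat > lower.py <<'E'
from h import *
PY=pandir(84.5); PX=pandir(-5.5)
def tgt(h): return PO+PX*-.003-PY*.0347+UZ*(.011+h)
ctrl.movel(tgt(.010),max_speed=.06)
for h in(-5,-20,-34):
    ctrl.movel(tgt(h/1e3),max_speed=.012); ctrl.pause(.2); print(h,favg(30)[0].round(2), get_state()["wrist_torque"])
stat()
im,d=vision.grab_frame("top"); np.save("top5.npy",d); cv2.imwrite("pics/top5.png",im)
P,uv=back("top",d); r=P-PO; x=r@PX*1e3;y=r@PY*1e3
m=(abs(x)<50)&(y>55)&(y<66)&(abs(r[:,2])<.09); print("pan z",np.percentile(P[m,2],[10,50,90]),m.sum())
m=(abs(x)<20)&(y>0)&(y<40)&(abs(r[:,2])<.09); print("mod top z",np.median(P[m,2]),np.degrees(np.arctan(np.polyfit(y[m],r[m,2]*1e3,1)[0])))
E
python3 lower.py
```

```text
-5 [-0.18  0.28 -2.65] [-1.16178562  0.10010695 -0.01944106]
-20 [ 0.05 -0.02 -1.69] [-1.05848457  0.08123918  0.00525084]
-34 [ 0.44  0.04 -0.56] [-0.88638733  0.04669426 -0.03520316]
t 26.75 tcp [ 0.5107 -0.2803  0.107 ] F [-0.22 -0.1   0.23] w 0.046 gf 64.3
pan z [0.08982802 0.09430713 0.09806746] 144
mod top z 0.11774141691816858 1.0656154682977605
```

```bash
cat > low2.py <<'E'
from h import *
PY=pandir(84.5); PX=pandir(-5.5)
def tgt(h): return PO+PX*-.003-PY*.0347+UZ*(.011+h)
for h in(-38,-41,-44):
    ctrl.movel(tgt(h/1e3),max_speed=.008); ctrl.pause(.3); f,e=favg(150); print(h,f.round(3),e[2].round(3))
stat()
E
python3 low2.py
```

```text
-38 [ 0.725 -0.014 -0.263] 0.037
-41 [ 1.05  -0.084 -0.11 ] 0.04
-44 [ 1.322 -0.052  0.101] 0.042
t 33.15 tcp [ 0.5107 -0.2803  0.097 ] F [ 1.63 -0.44  0.95] w 0.0459 gf 64.3
```

```bash
cat > low3.py <<'E'
from h import *
PY=pandir(84.5); PX=pandir(-5.5)
def tgt(h,dx): return PO+PX*(-.003+dx/1e3)-PY*.0347+UZ*(.011+h/1e3)
for h,dx in((-43,1.2),(-43,2.0)):
    ctrl.movel(tgt(h,dx),max_speed=.005); ctrl.pause(.3); f,e=favg(150); print(h,dx,f.round(3),e[2].round(3))
stat()
E
python3 low3.py
```

```text
-43 1.2 [-1.959  0.098  0.087] 0.038
-43 2.0 [ 0.723 -0.053  0.159] 0.045
t 37.02 tcp [ 0.5128 -0.2804  0.098 ] F [ 2.28 -0.23 -0.3 ] w 0.0464 gf 64.4
```

```bash
python3 - <<'E'
from h import *
for _ in range(4): print(favg(25)[0].round(2))
p=np.array(get_state()["tcp_pos"])
ctrl.movel(p-[0.0007,0,0],max_speed=.003)
for _ in range(4): print(favg(40)[0].round(2))
stat()
E
```

```text
[ 1.73 -0.29  0.04]
[ 1.85 -0.19  0.02]
[ 2.08 -0.07  0.01]
[ 1.74 -0.17  0.34]
[ 1.21 -0.05  0.07]
[0.7  0.11 0.16]
[ 0.4  -0.03  0.01]
[-0.2   0.08  0.02]
t 39.56 tcp [ 0.5119 -0.2804  0.098 ] F [-1.01 -0.5   0.5 ] w 0.0459 gf 64.4
```

```bash
cat > rel.py <<'E'
from h import *
ctrl.movel(np.array(get_state()["tcp_pos"])+[0,0,.0007],max_speed=.003)
for i in range(14):
    f=favg(30)[0]; print(f.round(2))
    if i>3 and abs(f[0])<.4 and abs(f[2])<.2: break
ctrl.ungrasp(); stat()
p=np.array(get_state()["tcp_pos"]); l=np.radians(39); ax=pandir(84.5)*np.sin(l)-UZ*np.cos(l)
ctrl.pause(.5)
ctrl.movel(p-ax*.12,max_speed=.08); ctrl.movel(p-ax*.12+[0,0,.1],max_speed=.2)
PY=pandir(84.5); PX=pandir(-5.5)
for i in range(2):
    im,d=vision.grab_frame("top"); P,uv=back("top",d); r=P-PO; x=r@PX*1e3;y=r@PY*1e3;z=P[:,2]
    m=(abs(x)<50)&(y>54)&(y<66)&(z<.15)&(z>.05); pz=np.median(z[m])
    m=(abs(x)<40)&(abs(y)<60)&(z>pz+.015)&(z<pz+.04); print("pan z",pz,"mod top",np.median(z[m])-pz,np.percentile(x[m],[2,98]).round(1),np.percentile(y[m],[2,98]).round(1),"tilt",np.degrees(np.arctan(np.polyfit(y[m],z[m]*1e3,1)[0])))
    ctrl.pause(.5)
cv2.imwrite("pics/p6.png",cv2.resize(im[130:310,250:450],None,fx=3,fy=3)); stat()
E
python3 rel.py
```

```text
[-0.32  0.2   0.09]
[-0.19  0.26 -0.07]
[-0.38  0.31  0.15]
[-0.19  0.29 -0.02]
[-0.56  0.31 -0.05]
[-0.43  0.23  0.14]
[-0.48  0.42  0.  ]
[-0.54  0.53  0.03]
[-0.66  0.5   0.03]
[-0.6   0.29 -0.08]
[-0.68  0.47  0.11]
[-0.56  0.32 -0.02]
[-0.45  0.5  -0.11]
[-0.8   0.45 -0.19]
t 43.91 tcp [ 0.512  -0.2804  0.0987] F [-0.47 -0.09  0.5 ] w 0.085 gf 0.0
pan z 0.08549228032980463 mod top 0.024178614214016736 [-25.7  21. ] [-46.5  46. ] tilt -0.4211223781513673
pan z 0.08614460135340031 mod top 0.023701169946856518 [-25.7  21. ] [-46.6  46.2] tilt 0.4742048591599268
t 47.81 tcp [ 0.5047 -0.3556  0.292 ] F [ 0.48 -0.06  0.45] w 0.0855 gf 0.0
```

View pics/p6.png

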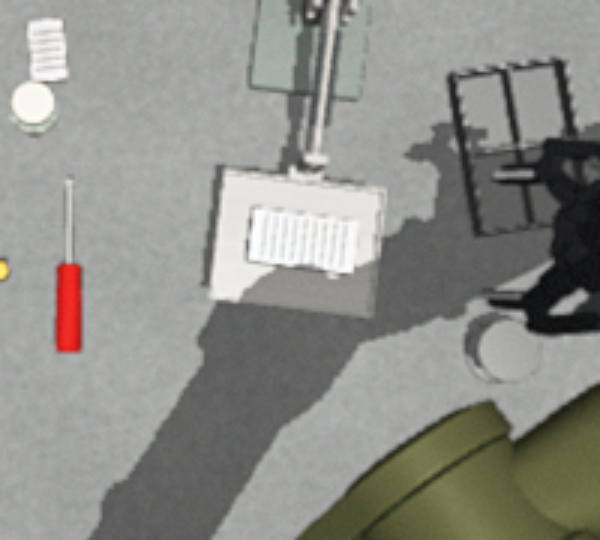

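The module lies flat and centred in the sunk pan at (303,240). The gripper stands clear at the right and the bystanders are untouched, so I'm handing in.

```bash
python3 -c "
from h import *
ctrl.pause(.5); print(ticket.close_job())"
```

```text
the job is handed in; nothing more can be done
None
```

The job is handed in: the module lies flat and centred in the pan, which has sunk about 44 mm and stands still, the gripper is clear and the bystanders are unmoved; no verdict was returned.

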